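# Pull-test the glued handle of a box lid

### The job

Take the wooden box lid with the long bow handle, lay it flat on the bed of the pull-test jig and slide it under the two steel lips, fully home against the end stop, without ramming it. Then prove the glued handle: pull it straight up against the lips with about 14 newtons (never more than 22), keep that pull on steadily for two seconds, ease off, let go and leave the lid lying flat and home in the jig. Leave everything else on the table alone.

Things in the scene. Friction and masses are not known exactly. Their poses are not given: they have to be found in the camera images.
- lid_grip (a point): the lid to test: flat wooden board 110 (x) x 90 (y) x 10 mm, a dark wooden bow handle glued along its middle. Point: centre of the handle's bar, over the board's centre, 46 mm above the underside. Bar 70 mm long (x), 18 wide (y), 20 high, on end posts, 26 mm of free air under it. z up. Weighs 1 to 2.2 N. Half turns look alike. Starts flat on the table, left or right of the jig
- jig: pull-test jig screwed to the table, all rigid (a tenth of a mm of pull can add newtons): plywood bed 240 (x) x 134 (y) x 15 mm thick. Origin: centre of its underside; z up. The lid slides to +x, away from the robot. Bed open from x = -120 to -42 mm, then cheeks flaring in from about 119 mm apart, then fences 94 mm apart from x = 0 to 105; all are 10 to 12.5 mm above the bed
- jig_start (a point): point on the jig, 61 mm above the table, 55 mm before the jig's middle (-x) on its centre line: where the handle bar's centre is when the lid is laid flat on the bed clear of the lips, lengthwise along the jig. Axes as the jig
- jig_home (a point): point on the jig, 61 mm above the table, 105 mm farther along the jig's +x than jig_start: where the handle bar's centre is when the lid lies on the bed fully home against the end stop. Axes as the jig
- lips: two steel lips on the fences, fixed to the jig (its origin and axes): from x = 20 to 105 mm, reaching inward to 37 mm from the centre line; undersides 27.5 mm, tops 32.5 mm above the table: a lid on the bed has 2.5 mm of play under them. Turned-up lead-ins from x = 4 to 20 mm. They hold the lid down against the pull
- end_stop: wooden bar across the jig's far end, fixed (origin and axes of the jig): inner face at x = 105 mm, top 35 mm above the table
- knob_lid: another lid, a board of the same size with a round turned knob instead of a bow handle: not to be used. Origin at the centre of its underside; overall height 46 mm.
- paint_small: small paint bottle, 40 mm across, 95 mm high; origin at the centre of its underside. Leave alone.
- paint_big: big paint bottle, 64 mm across, 170 mm high; origin at the centre of its underside. Leave alone.
- glue_pot: glue pot, 52 mm across, 55 mm high; origin at the centre of its underside. Leave alone.
- cap_ring: open ring-shaped cap, 60 mm across, 28 mm high, lying on the table; origin at the centre of its underside. Leave alone.
- brush: flat paint brush 130 mm long and 14 mm high lying on the table; origin under its middle. Leave alone.
- water_cup: ceramic cup, 72 mm across, 85 mm high; origin at the centre of its underside. Leave alone.
- offcut: wooden offcut 90 x 40 x 18 mm lying on the table; origin at the centre of its underside. Leave alone.
There are look-alikes about, which are no part of the job. Leave any green look-alike of the part that bears lid_grip alone.

How it is judged:
On the way, in this order (a step that is already met when the one before it is completed fails the run):
1. the lid is slid under the lips, home against the end stop (within 3 mm), before it is pulled (x of lid_grip in the frame of jig between 0.047 and 0.054 m and y of lid_grip in the frame of jig between -0.005 and 0.005 m and height (world z) of lid_grip below 0.066 m and contact force between lid and lips below 5 N), for 0.2 s.
2. the home lid is pulled up by its handle so that it bears on the lips with 9 to 18 N, without a break for 1.5 s (contact force between lid and lips between 9 and 18 N and contact force between the fingers and lid above 2 N and x of lid_grip in the frame of jig above 0.044 m), for 1.5 s.
At the end, for the whole second after the job is handed in: the bow-handled lid lies flat (within 0.03 rad) on the jig's bed under the lips, within 5 mm of the end stop, released and at rest (x of lid_grip in the frame of jig between 0.045 and 0.054 m and y of lid_grip in the frame of jig between -0.005 and 0.005 m and height (world z) of lid_grip below 0.063 m and angle between lid_grip's own z axis and vertical below 0.03 rad and linear speed of lid below 0.01 m/s); the robot touches nothing.
It fails at once if the lid pulled against the lips with more than 22 N (the joint is overloaded) (contact force between lid and lips above 22 N).
It fails at once if the lid rammed against the end stop with more than 20 N (contact force between lid and end_stop above 20 N).
It fails at once if another thing on the table shifted by more than 15 mm (distance of any of knob_lid, paint_small, paint_big, glue_pot, cap_ring, brush, water_cup, offcut from where it was at the start of the episode above 0.015 m).
It also fails if it takes over 70 s, if anything falls off the work surface, if the arm or the gripper's body presses on something with over 40 N, if the wrist force passes 120 N, or if a joint passes its speed limit or range.

### The arm

A 6-joint arm with a two-finger parallel gripper is mounted at the origin on the work surface. World frame = base frame: x ahead of the robot, y to its left, z up, the work surface at z = 0. Lengths are in m, angles in rad, forces in N, time in s.
With the tool pointing down it reaches from about 0.375 to 0.975 m from the base axis. Payload 3.8 kg.
Tool frame: the origin (TCP) lies on the mounting face of the last link; the fingertips stand 173 mm ahead of it and the grasp point (between the pads) lies 155 mm ahead of it; z points along the fingers, y is the direction in which the jaws open and shut (so a half turn about z gives the same grasp; the last joint's range is limited). The gripper opens to 85 mm and grips with 20 to 120 N. Pads are 22 mm wide; open, the fingers measure 114 mm over their backs; the gripper's body (76 mm by 85 mm) begins 54 mm behind the grasp point. The pads swing forward as they close: fully open they stand 13 mm farther back than shut.
Start: joints at [1.287, 0.264, 1.604, -0, 1.274, -0.037], TCP at [0.165, 0.655, 0.405] pointing down, gripper open.
Joint ranges: [-2.63, 2.63], [-0.94, 2.18], [0.31, 2.57], [-1.31, 4.45], [0, 2.66], [-2.55, 2.55]. Speed limits (rad/s): [2.57, 2.57, 3.14, 3.14, 3.14, 3.14].

### API

Orientations are given as a rotation vector (axis times angle).
In Python, from workcell import bot gives the robot as it stands.
- The arm moves only by the shell command python3 -m jog 'ROWS' [FORCE]. ROWS is JSON, a list that holds one entry, the list of rows, each a list of 7 numbers: the closure, from 0 (fully open) to 1 (shut), then the shift along the tool's x, y, z in cm, then the turn, a rotation vector about the tool's x, y, z in rad. A call has 1 to 12 rows; each row is the pose to reach, as a shift and turn from the pose commanded when the call began, along the tool's axes at that moment; what a row does not reach only later rows make up. A row lasts 1/8 s, in which the tool goes at most 62.5 mm and 10.7 degrees, less where a joint would pass 70% of its speed; a pose out of reach is approached as far as the arm can. A call with a gripper value outside its range is refused whole. The fingers move at their own pace and stop on an object; FORCE is the grip in N (left out, the last holds). Time passes only in rows, so rows that repeat a pose let the fingers close. It gives the time, the measured TCP pose, the force and the opening at its end, in the units of the state.
- bot.read_state(): the state, without advancing time (a new reading comes with each control period).
- bot.read_camera(name): name is "side" or "top"; returns the picture (384x512x3 uint8, red, green, blue); there is no depth.
- bot.camera_model(name): a dict with "intrinsics" (3x3 intrinsics, pixels), "k1" (the pictures are not rectified: a ray, as slopes to the right and down, at radius r is drawn at 1 + k1 r^2 times it, then the intrinsics apply), "rvec" (rotation vector, rad) and "tvec" (3), from world to camera coordinates, as OpenCV has them. Camera axes: x right, y down, z forward; pixel columns grow to the right and rows downward; lengths in m; the calibration is good to about 2 mm. A picture is of the moment at which its call begins. camera_model takes no time and is no camera call.
- bot.finish_job(): hands the job in, once; it reports no verdict.
The state is a dict: "time": time; "q": joint angles; "joint_vel": joint speeds; "joint_torque": joint torques, N m; "tool_pos": TCP position; "tcp_rot": TCP orientation; "wrist_force": force on the tool from outside, world axes, zero at the start; "torque": the same for the moment, N m; "width": opening from 0.0 (shut) to 1.0 (fully open).
Only numpy, scipy, OpenCV 4.12 (cv2) and the standard library are available. Lean on these libraries where they do the work, as an engineer would, in place of code of your own. Each camera call takes 0.05 s, during which the arm holds its last target.

## Working session

There is one attempt and no reset: what is moved stays moved. The work goes in short steps, Python scripts to look and compute and a shell command to move; the robot and the scene stay as the last step left them, time stands still between calls to the robot, and variables do not carry over. Pictures are saved under pics/ and viewed, and the job is handed in when it is done.

```bash
ls; mkdir -p pics
python3 - <<'E'
from workcell import bot
import cv2
for n in("side","top"):
    im=bot.read_camera(n); cv2.imwrite(f"pics/{n}0.png",im[:,:,::-1]); print(n,bot.camera_model(n))
print(bot.read_state())
E
```

```text
pics
side {'intrinsics': array([[384.4562367 ,   0.        , 249.72037232],
       [  0.        , 384.4562367 , 191.34065558],
       [  0.        ,   0.        ,   1.        ]]), 'k1': 0.022364592053388265, 'rvec': array([ 2.411423  , -0.41272411,  0.14949955]), 'tvec': array([-0.49947948,  0.18654732,  1.11028324])}
top {'intrinsics': array([[490.81695485,   0.        , 248.4760173 ],
       [  0.        , 490.81695485, 188.24214312],
       [  0.        ,   0.        ,   1.        ]]), 'k1': -0.15025378581638962, 'rvec': array([ 2.20802372, -2.18704634,  0.06206147]), 'tvec': array([0.00813153, 0.54167181, 1.67255496])}
{'time': 0.1, 'q': array([ 1.28709318e+00,  2.64728220e-01,  1.60527278e+00,  2.82369197e-06,
        1.27377221e+00, -3.68691868e-02]), 'joint_vel': array([-1.86031916e-03, -1.37031782e-03, -5.70702039e-03,  3.80747986e-05,
        2.32859608e-05,  8.67006317e-04]), 'joint_torque': array([ 6.43639578e-04, -5.16715336e+01, -3.68584335e+01, -1.14874774e-04,
        6.53595140e-03, -1.86436483e-05]), 'tool_pos': array([0.16481622, 0.65423346, 0.40343311]), 'tcp_rot': array([-0.38670024, -3.11734705,  0.00338026]), 'wrist_force': array([-1.27906555,  0.22898776, -0.1826404 ]), 'torque': array([ 0.01597439,  0.00996273, -0.02970512]), 'width': 0.9995039030352008}
```

View pics/top0.png

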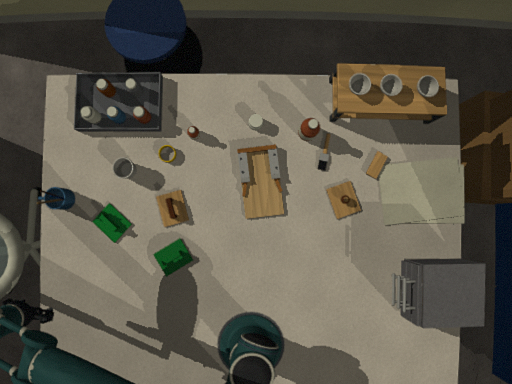

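View pics/side0.png

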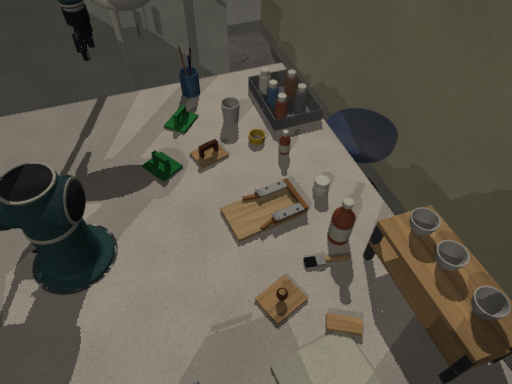

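Candidates in the top view: the wooden bow-handled lid at (171,208), the knob lid at (344,200), and green look-alikes at (113,222) and (173,257). By the description I choose (171,208). Next I check it in close crops.

```bash
cat > h.py <<'E'
import numpy as np, cv2
from workcell import bot
from scipy.spatial.transform import Rotation as R
def cam(n):
    m=bot.camera_model(n); Rm=R.from_rotvec(m['rvec']).as_matrix(); return m['intrinsics'],m['k1'],Rm,np.array(m['tvec'])
def ray(n,px):
    K,k1,Rm,t=cam(n)
    d=np.array([k1,0,0,0,0],float)
    u=cv2.undistortPoints(np.array(px,float).reshape(-1,1,2),K,d,None,None).reshape(-1,2)
    v=np.c_[u,np.ones(len(u))]@Rm
    return -Rm.T@t, v
def plane(n,px,z):
    o,v=ray(n,px); s=(z-o[2])/v[:,2]; return o+v*s[:,None]
def proj(n,P):
    K,k1,Rm,t=cam(n); return cv2.projectPoints(np.array(P,float).reshape(-1,3),cv2.Rodrigues(Rm)[0],t,K,np.array([k1,0,0,0,0]))[0].reshape(-1,2)
def tri(a,b):
    o1,v1=ray('top',a);o2,v2=ray('side',b);v1=v1[0];v2=v2[0]
    A=np.c_[v1,-v2]; s=np.linalg.lstsq(A,o2-o1,rcond=None)[0]
    p=o1+v1*s[0];q=o2+v2*s[1]; return (p+q)/2,np.linalg.norm(p-q)
def crop(im,x,y,w,h,s,fn):
    c=cv2.resize(im[y:y+h,x:x+w],None,fx=s,fy=s,interpolation=cv2.INTER_CUBIC); cv2.imwrite(fn,c)
E
python3 - <<'E'
from h import *
t=cv2.imread('pics/top0.png');s=cv2.imread('pics/side0.png')
a=cv2.resize(t[180:240,140:200],None,fx=6,fy=6,interpolation=cv2.INTER_CUBIC)
b=cv2.resize(s[125:185,180:240],None,fx=6,fy=6,interpolation=cv2.INTER_CUBIC)
cv2.imwrite('pics/c_lid.png',np.hstack([a,b]))
a=cv2.resize(t[135:225,220:300],None,fx=5,fy=5,interpolation=cv2.INTER_CUBIC)
b=cv2.resize(s[165:255,210:320],None,fx=3.5,fy=5,interpolation=cv2.INTER_CUBIC)
cv2.imwrite('pics/c_jig.png',np.hstack([a,b]))
E
```

```text
(no output)
```

View pics/c_lid.png

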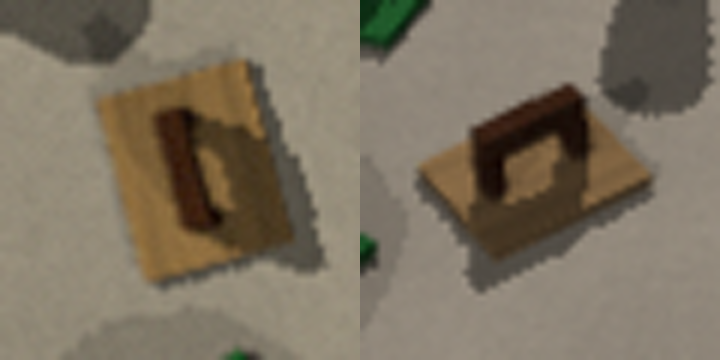

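View pics/c_jig.png

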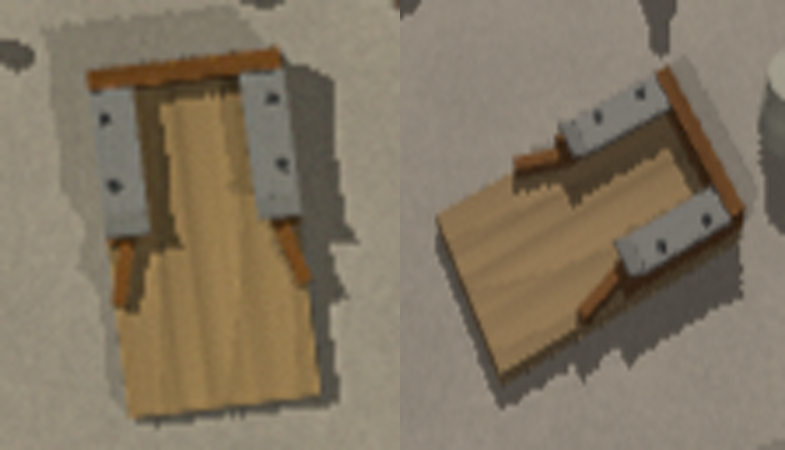

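The crop confirms (171,208) is the wooden lid with the dark bow handle. The jig's open end faces the robot. Now I measure both from masks.

Run:
```python
from h import *
def show(name,mask): print(name,mask.sum())
for n in('top','side'):
    im=cv2.imread(f'pics/{n}0.png'); hsv=cv2.cvtColor(im,cv2.COLOR_BGR2HSV).astype(int); H,S,V=hsv[...,0],hsv[...,1],hsv[...,2]
    # sample
    pts={'top':{'lidwood':(161,200),'lidshade':(180,225) ,'bar':(171,208),'table':(205,230),'bed':(262,200),'lip':(243,165),'stop':(257,148)},
     'side':{'lidwood':(225,155),'lidshade':(203,163),'bar':(207,146),'table':(200,220),'bed':(250,215),'lip':(270,190),'stop':(298,195)}}[n]
    for k,(x,y) in pts.items(): print(n,k,hsv[y,x])
```

```text
top lidwood [ 17 135 117]
top lidshade [ 21  47 140]
top bar [ 14 211  58]
top table [ 23  44 151]
top bed [ 19 124 140]
top lip [ 25  25 122]
top stop [ 15 191 103]
side lidwood [ 16 126 115]
side lidshade [ 18 131  66]
side bar [  9 167  29]
side table [ 18  40 139]
side bed [ 18 108 142]
side lip [ 22  22 126]
side stop [ 14 158 102]
```

Run:
```python
from h import *
np.set_printoptions(precision=4,suppress=True)
print('cam',[ray(n,[[250,190]])[0] for n in('top','side')])
def big(m):
    c,_=cv2.findContours(m.astype(np.uint8),cv2.RETR_EXTERNAL,cv2.CHAIN_APPROX_NONE); return sorted(c,key=cv2.contourArea)[::-1]
def metric(n,c,z):
    P=plane(n,c.reshape(-1,2),z)[:,:2]*1000
    r=cv2.minAreaRect(P.astype(np.float32)); return r,P
im=cv2.imread('pics/top0.png'); hsv=cv2.cvtColor(im,cv2.COLOR_BGR2HSV).astype(int);S,V=hsv[...,1],hsv[...,2]
def roi(m,x0,y0,x1,y1):
    o=np.zeros_like(m);o[y0:y1,x0:x1]=m[y0:y1,x0:x1];return o
lid=big(roi(S>90,150,185,192,232))[0]; print('lid top',metric('top',lid,.010)[0])
bar=big(roi((S>150)&(V<75),150,190,192,222))[0]; print('bar',metric('top',bar,.05)[0], bar.reshape(-1,2).min(0),bar.reshape(-1,2).max(0))
jig=big(roi((S>90),225,140,290,222))[0]; r,P=metric('top',jig,.015); print('jig',r)
sm=roi((S<40)&(V>70)&(V<150),236,150,283,186)
out=im.copy()
for c in big(sm)[:3]: print('lip',cv2.contourArea(c),metric('top',c,.0325)[0]); cv2.drawContours(out,[c],-1,(0,0,255),1)
for c in(lid,jig): cv2.drawContours(out,[c],-1,(255,0,0),1)
cv2.drawContours(out,[bar],-1,(0,255,0),1)
ims=cv2.imread('pics/side0.png'); hsv=cv2.cvtColor(ims,cv2.COLOR_BGR2HSV).astype(int);S,V=hsv[...,1],hsv[...,2]
lid=big(roi(S>80,180,130,240,175))[0]; print('lid side',metric('side',lid,.010)[0])
o2=ims.copy(); cv2.drawContours(o2,[lid],-1,(255,0,0),1)
sm=roi((S<38)&(V>70)&(V<170),250,175,310,235)
for c in big(sm)[:4]: print('lip side',cv2.contourArea(c),metric('side',c,.0325)[0]); cv2.drawContours(o2,[c],-1,(0,0,255),1)
f=lambda i:cv2.resize(i,None,fx=3,fy=3,interpolation=cv2.INTER_NEAREST)
cv2.imwrite('pics/m1.png',np.hstack([f(out[130:240,145:295]),f(o2[125:235,175:285])]))
cv2.imwrite('pics/m2.png',f(o2[125:245,180:330]))
```

```text
cam [array([0.4544, 0.021 , 1.6982]), array([ 0.2815, -0.7071,  0.9684])]
lid top ((471.0258483886719, 275.7733154296875), (110.23416137695312, 90.49351501464844), 16.019887924194336)
bar ((470.5832824707031, 273.7823181152344), (70.37227630615234, 20.71197509765625), 15.893172264099121) [166 198] [176 218]
jig ((567.0596923828125, -27.8973388671875), (242.16281127929688, 138.5205078125), 7.786441326141357)
lip 217.5 ((613.2630615234375, 32.323936462402344), (99.72667694091797, 29.628421783447266), 7.709039688110352)
lip 214.0 ((625.6073608398438, -72.72970581054688), (97.69685363769531, 30.090328216552734), 7.7818217277526855)
lip 0.0 ((634.8241577148438, -100.16143798828125), (0.0, 0.0), 0.0)
lid side ((470.48199462890625, 274.6702880859375), (115.95645141601562, 101.26102447509766), 16.693296432495117)
lip side 221.5 ((607.2561645507812, 43.10768508911133), (102.96317291259766, 60.986019134521484), 7.712403774261475)
lip side 217.0 ((626.2021484375, -75.10528564453125), (98.43253326416016, 30.495872497558594), 7.205709457397461)
lip side 16.5 ((620.3449096679688, -121.90892028808594), (55.28713607788086, 30.316085815429688), 31.602922439575195)
lip side 3.5 ((621.5863647460938, -158.83645629882812), (16.635969161987305, 6.30927848815918), 1.796047568321228)
```

View pics/m1.png

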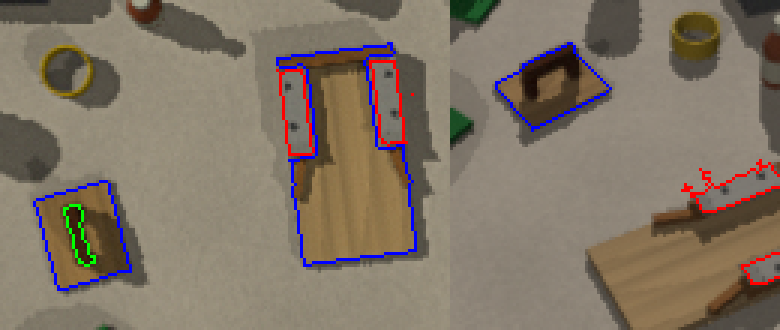

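```bash
cat >> h.py <<'E'
np.set_printoptions(precision=4,suppress=True)
def row(pos,yaw):
    "shift (cm) and turn in tool axes from the measured pose to TCP pos, tool down, tool x at yaw (mod pi)"
    s=bot.read_state(); R0=R.from_rotvec(s['tcp_rot']).as_matrix()
    best=None
    for y in(yaw,yaw+np.pi):
        x=np.array([np.cos(y),np.sin(y),0]);z=np.array([0,0,-1.]);R1=np.c_[x,np.cross(z,x),z]
        rv=R.from_matrix(R0.T@R1).as_rotvec()
        if best is None or np.linalg.norm(rv)<np.linalg.norm(best): best=rv
    d=R0.T@(np.array(pos)-s['tool_pos'])*100
    print('t',s['time'],'pos',s['tool_pos'],'q6',s['q'][5],'F',s['wrist_force'],'w',s['width'])
    print('shift cm',d,'turn',best); return R0
E
python3 - <<'E'
from h import *
print(row([.4708,.2755,.30],np.radians(16)))
E
```

```text
t 0.1 pos [0.1648 0.6542 0.4034] q6 -0.03686918676948354 F [-1.2791  0.229  -0.1826] w 0.9995039030352008
shift cm [-38.9256 -29.2265  10.4038] turn [-0.0021 -0.0007 -0.5261]
[[-0.9697  0.2443 -0.0006]
 [ 0.2443  0.9697 -0.0021]
 [ 0.0001 -0.0022 -1.    ]]
```

```bash
python3 -m jog '[[[0,-10,-7.5,0,0,0,-0.13],[0,-20,-15,0,0,0,-0.26],[0,-30,-22.5,2,0,0,-0.4],[0,-38.9,-29.2,5,0,0,-0.526],[0,-38.9,-29.2,10.4,0,0,-0.526],[0,-38.9,-29.2,10.4,0,0,-0.526],[0,-38.9,-29.2,10.4,0,0,-0.526],[0,-38.9,-29.2,10.4,0,0,-0.526],[0,-38.9,-29.2,10.4,0,0,-0.526],[0,-38.9,-29.2,10.4,0,0,-0.526],[0,-38.9,-29.2,10.4,0,0,-0.526]]]' 40
python3 - <<'E'
from h import *
row([.4708,.2755,.201],np.radians(16))
im=bot.read_camera('side');cv2.imwrite('pics/s1.png',im[:,:,::-1])
crop(im[:,:,::-1],150,60,140,120,4,'pics/s1c.png')
E
```

```text
time: 1.48
tool_pos: [0.4704, 0.2774, 0.3013]
tcp_rot: [-0.439, 3.11, 0.001]
wrist_force: [-0.5, 0.5, -0.5]
width: 1.001
t 1.475 pos [0.4704 0.2774 0.3013] q6 -1.3644064937730254 F [-0.4638  0.5284 -0.4573] w 1.0012706319333438
shift cm [ 0.0196 -0.2048 10.0277] turn [0.0006 0.0008 0.0013]
```

View pics/s1c.png

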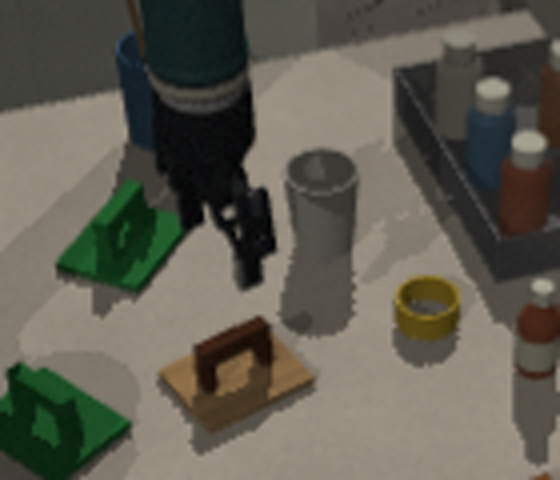

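The gripper is open over the wooden lid, whose handle is at crop pixel (235,350). Next I descend.

```bash
python3 -m jog '[[[0,0,-0.2,4,0,0,0],[0,0,-0.2,8,0,0,0],[0,0,-0.2,9.9,0,0,0],[0,0,-0.2,9.9,0,0,0],[0,0,-0.2,9.9,0,0,0]]]' 40
python3 - <<'E'
from h import *
row([.4708,.2755,.201],np.radians(16))
for n in('side','top'):
    im=bot.read_camera(n)[:,:,::-1]
    crop(im,*((150,90,120,100) if n=='side' else (130,170,100,80)),5,f'pics/d_{n}.png')
E
```

```text
time: 2.15
tool_pos: [0.4721, 0.2753, 0.2032]
tcp_rot: [-0.438, 3.108, 0.001]
wrist_force: [1.4, 0.2, 0.0]
width: 1.003
t 2.15 pos [0.4721 0.2753 0.2032] q6 -1.3683458158563564 F [1.3511 0.2112 0.0261] w 1.0034779420692015
shift cm [0.1141 0.0584 0.2207] turn [0.0005 0.0025 0.0006]
```

View pics/d_side.png

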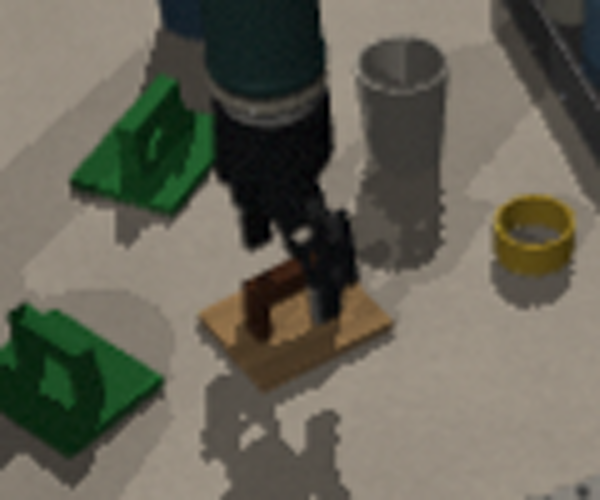

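The fingers straddle the bar, with the near finger at crop (325,290). I close and lift.

```bash
python3 -m jog '[[[0,0.1,0.05,0.15,0,0,0],[1,0.1,0.05,0.15,0,0,0],[1,0.1,0.05,0.15,0,0,0],[1,0.1,0.05,0.15,0,0,0],[1,0.1,0.05,0.15,0,0,0],[1,0.1,0.05,0.15,0,0,0],[1,0.1,0.05,0.15,0,0,0],[1,0.1,0.05,0.15,0,0,0]]]' 60
python3 - <<'E'
from h import *
row([.4708,.2755,.201],np.radians(16))
E
```

```text
time: 3.25
tool_pos: [0.4704, 0.2747, 0.2003]
tcp_rot: [-0.437, 3.111, 0.0]
wrist_force: [0.4, -0.3, 1.7]
width: 0.2
t 3.25 pos [0.4704 0.2747 0.2003] q6 -1.3670945453122487 F [ 0.3914 -0.2596  1.7482] w 0.2000260386514239
shift cm [-0.0621  0.0647 -0.067 ] turn [ 0.0001  0.0004 -0.0001]
```

```bash
python3 -m jog '[[[1,0,0,-1,0,0,0],[1,0,0,-4,0,0,0],[1,0,0,-8,0,0,0],[1,0,0,-8,0,0,0],[1,0,0,-8,0,0,0]]]' 60
python3 - <<'E'
from h import *
row([.5110,-.0351,.29],np.radians(7.75))
im=bot.read_camera('side')[:,:,::-1]
crop(im,150,60,150,120,5,f'pics/lift.png')
E
```

```text
time: 3.88
tool_pos: [0.4697, 0.2744, 0.2798]
tcp_rot: [0.437, -3.11, 0.001]
wrist_force: [-1.6, 0.0, -2.8]
width: 0.199
t 3.875 pos [0.4697 0.2744 0.2798] q6 -1.3671239708406624 F [-1.5758  0.0096 -2.8097] w 0.19940559838789026
shift cm [  4.5646 -30.887   -1.0119] turn [-0.0003 -0.0009  0.144 ]
```

View pics/lift.png

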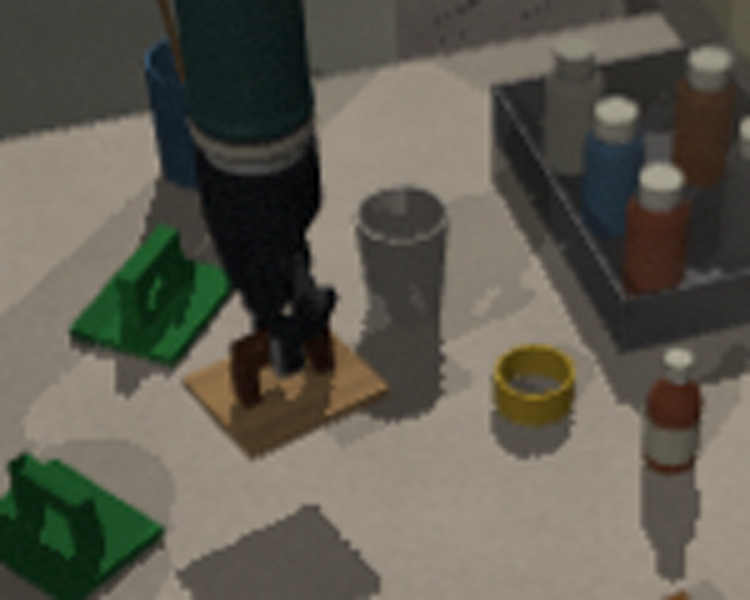

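The lid hangs level in the grip. I'll set it down 25 mm short of jig_start, where the cheeks leave more clearance.

Run:
```python
from h import *
row([.4862,-.0385,.28],np.radians(7.75))
```

```text
t 3.925 pos [0.4694 0.2742 0.2789] q6 -1.3671334478547659 F [-0.4454 -0.045  -1.5051] w 0.2028793813860776
shift cm [  7.0042 -30.5222  -0.0736] turn [-0.0007 -0.0025  0.1439]
```

```bash
python3 -m jog '[[[1,0.5,-2,0,0,0,0.01],[1,1.2,-6,0,0,0,0.03],[1,2.4,-11,0,0,0,0.05],[1,3.6,-16,0,0,0,0.08],[1,4.8,-21,0,0,0,0.1],[1,5.9,-26,0,0,0,0.12],[1,6.7,-29,0,0,0,0.135],[1,7,-30.5,0,0,0,0.144],[1,7,-30.5,0,0,0,0.144],[1,7,-30.5,0,0,0,0.144],[1,7,-30.5,0,0,0,0.144]]]' 60
python3 - <<'E'
from h import *
R0=row([.4862,-.0385,.226],np.radians(7.75)); print(R0)
for n in('side','top'):
    im=bot.read_camera(n)[:,:,::-1]; cv2.imwrite(f'pics/o_{n}.png',im)
E
python3 -c "
import cv2,numpy as np
a=cv2.imread('pics/o_side.png')[120:260,180:320];b=cv2.imread('pics/o_top.png')[130:230,210:310]
cv2.imwrite('pics/o.png',np.hstack([cv2.resize(a,(400,400)),cv2.resize(b,(400,400))]))"
```

```text
time: 5.3
tool_pos: [0.4869, -0.0368, 0.2801]
tcp_rot: [0.215, -3.134, -0.001]
wrist_force: [0.1, 0.6, -2.9]
width: 0.204
t 5.3 pos [ 0.4869 -0.0368  0.2801] q6 -1.834375195480859 F [ 0.0552  0.5519 -2.9297] w 0.20442241542384676
shift cm [ 0.0936 -0.1596  5.4052] turn [ 0.0004 -0.0003  0.0016]
[[-0.9907 -0.1364 -0.0003]
 [-0.1364  0.9907  0.0003]
 [ 0.0003  0.0004 -1.    ]]
```

View pics/o.png

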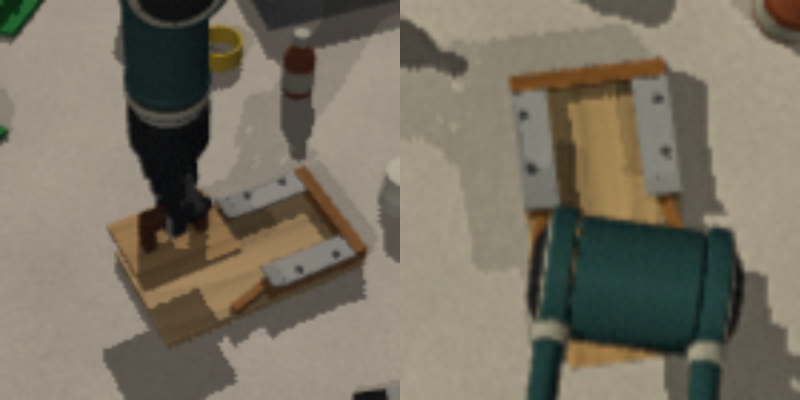

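```bash
python3 -m jog '[[[1,0.05,-0.15,3,0,0,0],[1,0.1,-0.16,5.5,0,0,0],[1,0.1,-0.16,6,0,0,0],[1,0.1,-0.16,6.2,0,0,0],[1,0.1,-0.16,6.2,0,0,0]]]' 60
python3 - <<'E'
from h import *
row([.4862,-.0385,.2153],np.radians(7.75))
im=bot.read_camera('side')[:,:,::-1];crop(im,190,120,120,120,5,'pics/p1.png')
E
```

```text
time: 6.02
tool_pos: [0.4869, -0.0395, 0.2192]
tcp_rot: [-0.212, 3.133, -0.001]
wrist_force: [0.9, -0.8, -1.3]
width: 0.199
t 6.025 pos [ 0.4869 -0.0395  0.2192] q6 -1.8382009037874876 F [ 0.886  -0.8377 -1.277 ] w 0.1991038853321755
shift cm [0.0556 0.1082 0.3849] turn [-0.0005  0.0017  0.0002]
```

View pics/p1.png

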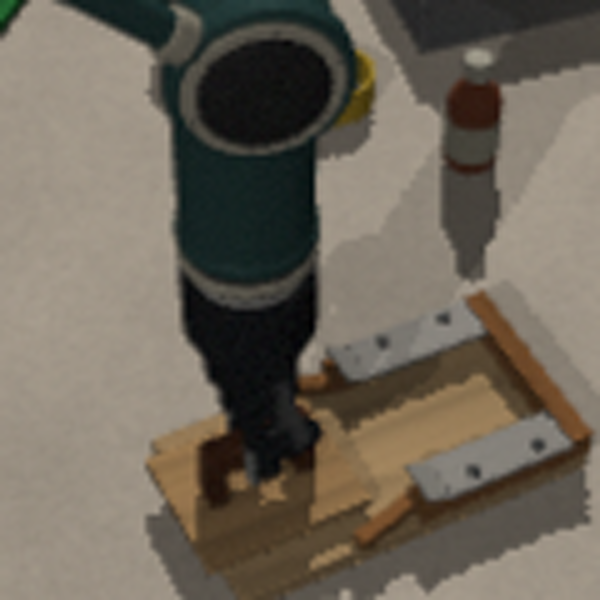

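```bash
python3 -m jog '[[[1,0,0.1,0.15,0,0,0],[1,0,0.1,0.3,0,0,0],[1,0,0.1,0.35,0,0,0],[1,0,0.1,0.35,0,0,0]]]' 60;python3 -m jog '[[[1,0,0,0,0,0,0],[1,0,0,0,0,0,0]]]'; python3 -m jog '[[[1,0,0,0.05,0,0,0],[1,0,0,0.05,0,0,0]]]'
```

```text
time: 6.58
tool_pos: [0.4863, -0.0386, 0.2153]
tcp_rot: [-0.212, 3.134, -0.0]
wrist_force: [-2.3, 0.7, 5.4]
width: 0.202
time: 6.82
tool_pos: [0.4863, -0.0386, 0.2153]
tcp_rot: [-0.212, 3.134, -0.0]
wrist_force: [-2.4, 0.2, 6.4]
width: 0.2
time: 7.08
tool_pos: [0.4863, -0.0386, 0.2153]
tcp_rot: [-0.212, 3.134, 0.0]
wrist_force: [-3.7, -0.4, 8.6]
width: 0.199
```

```bash
python3 -m jog '[[[1,0,0,-0.1,0,0,0],[1,-0.5,0,-0.12,0,0,0],[1,-1.2,0,-0.12,0,0,0],[1,-2,0,-0.12,0,0,0],[1,-2.8,0,-0.12,0,0,0],[1,-3.6,0,-0.12,0,0,0],[1,-4.4,0,-0.12,0,0,0],[1,-5,0,-0.12,0,0,0],[1,-5,0,-0.12,0,0,0]]]'
python3 - <<'E'
from h import *
row([.5853,-.025,.2153],np.radians(7.75))
im=bot.read_camera('side')[:,:,::-1];crop(im,190,120,120,120,5,'pics/p2.png')
E
```

```text
time: 8.2
tool_pos: [0.5361, -0.0318, 0.2153]
tcp_rot: [-0.212, 3.134, -0.0]
wrist_force: [0.1, -0.1, 1.0]
width: 0.201
t 8.2 pos [ 0.5361 -0.0318  0.2153] q6 -1.8117760348789778 F [ 0.0834 -0.0575  0.9759] w 0.2005219158298622
shift cm [-4.9681  0.014   0.005 ] turn [-0.0002  0.0008  0.    ]
```

View pics/p2.png

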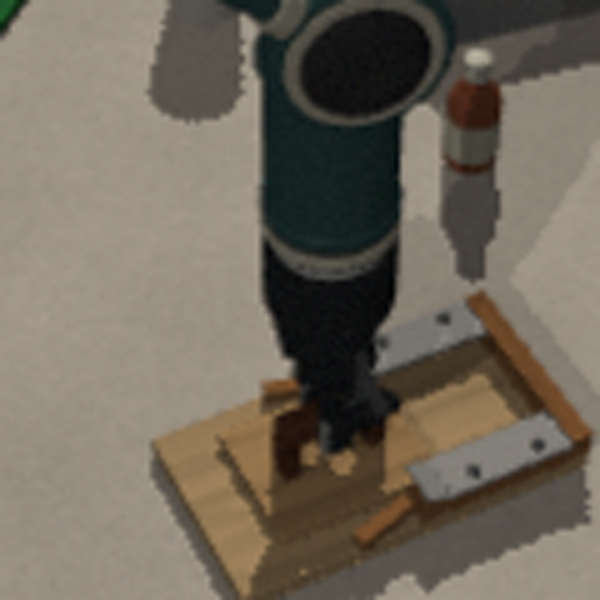

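The lid lies flat between the cheeks and its front edge is about to go under the lips. No side force shows, so I continue.

```bash
python3 -m jog '[[[1,-0.5,0.0,0,0,0,0],[1,-1.2,0,0,0,0,0],[1,-2,0,0,0,0,0],[1,-2.8,0,0,0,0,0],[1,-3.6,0,0,0,0,0],[1,-4.4,0,0,0,0,0],[1,-5,0,0,0,0,0],[1,-5,0,0,0,0,0]]]'
python3 - <<'E'
from h import *
row([.615,-.021,.2153],np.radians(7.75))
im=bot.read_camera('side')[:,:,::-1];crop(im,210,130,120,120,5,'pics/p3.png')
E
```

```text
time: 9.25
tool_pos: [0.5856, -0.0251, 0.2153]
tcp_rot: [-0.212, 3.133, -0.0]
wrist_force: [-1.2, -0.1, 1.0]
width: 0.201
t 9.25 pos [ 0.5856 -0.0251  0.2153] q6 -1.7913871631823741 F [-1.2498 -0.121   1.0079] w 0.20056475564297835
shift cm [-2.9687  0.0086  0.0075] turn [-0.0001  0.0011 -0.0001]
```

View pics/p3.png

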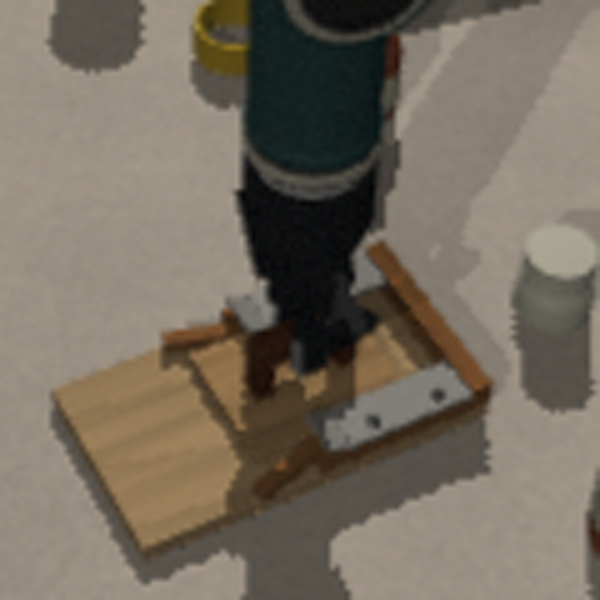

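The lid is under the lips with no side force. I go on gently, about 24 mm, then creep.

```bash
python3 -m jog '[[[1,-0.4,0,0,0,0,0],[1,-0.9,0,0,0,0,0],[1,-1.4,0,0,0,0,0],[1,-1.8,0,0,0,0,0],[1,-2.1,0,0,0,0,0],[1,-2.3,0,0,0,0,0],[1,-2.4,0,0,0,0,0],[1,-2.4,0,0,0,0,0]]]'
python3 -m jog '[[[1,-0.05,0,0,0,0,0],[1,-0.1,0,0,0,0,0],[1,-0.15,0,0,0,0,0],[1,-0.2,0,0,0,0,0],[1,-0.2,0,0,0,0,0]]]'
python3 -m jog '[[[1,-0.05,0,0,0,0,0],[1,-0.1,0,0,0,0,0],[1,-0.15,0,0,0,0,0],[1,-0.15,0,0,0,0,0]]]'
```

```text
time: 10.3
tool_pos: [0.6091, -0.0218, 0.2153]
tcp_rot: [-0.212, 3.134, 0.0]
wrist_force: [-2.7, -0.2, 3.9]
width: 0.198
time: 10.92
tool_pos: [0.6111, -0.0216, 0.2154]
tcp_rot: [-0.212, 3.134, 0.0]
wrist_force: [-1.9, -0.2, 3.2]
width: 0.197
time: 11.42
tool_pos: [0.6126, -0.0213, 0.2153]
tcp_rot: [-0.212, 3.134, -0.0]
wrist_force: [-1.9, -0.2, 2.2]
width: 0.206
```

```bash
for i in 1 2; do python3 -m jog '[[[1,-0.05,0,0,0,0,0],[1,-0.1,0,0,0,0,0],[1,-0.1,0,0,0,0,0]]]' | sed -n 1,4p; done
```

```text
time: 11.8
tool_pos: [0.6135, -0.0212, 0.2153]
tcp_rot: [-0.212, 3.134, 0.0]
wrist_force: [-2.6, 0.8, 0.9]
time: 12.18
tool_pos: [0.6139, -0.0212, 0.2154]
tcp_rot: [0.212, -3.133, -0.0]
wrist_force: [-5.2, -0.8, 4.1]
```

```bash
python3 -m jog '[[[1,-0.05,0,0,0,0,0],[1,-0.1,0,0,0,0,0],[1,-0.1,0,0,0,0,0]]]' | sed -n 1,4p
python3 - <<'E'
from h import *
row([.615,-.021,.2153],np.radians(7.75))
for n in('side','top'):
    im=bot.read_camera(n)[:,:,::-1]; cv2.imwrite(f'pics/h_{n}.png',im)
a=cv2.imread('pics/h_side.png')[130:250,210:330]
cv2.imwrite('pics/h.png',cv2.resize(a,(600,600),interpolation=cv2.INTER_CUBIC))
E
```

```text
time: 12.55
tool_pos: [0.6143, -0.0211, 0.2154]
tcp_rot: [0.212, -3.131, -0.0]
wrist_force: [-8.0, -0.6, 6.1]
t 12.55 pos [ 0.6143 -0.0211  0.2154] q6 -1.780342558150682 F [-8.0251 -0.5937  6.1224] w 0.19630405712622143
shift cm [-0.0697  0.0016  0.0086] turn [ 0.0004 -0.0036 -0.0002]
```

View pics/h.png

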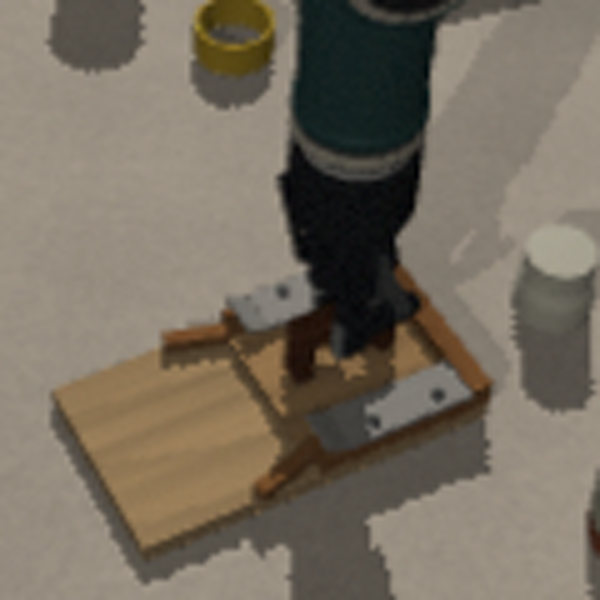

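Run:
```python
from h import *
o=np.array([.5655,-.0277]);a=.1353;u=np.array([np.cos(a),np.sin(a)]);v=np.array([-u[1],u[0]])
for c in [(240,355),(250,368),(260,380)]:
    p=plane('side',[[ (c[0]+.5)/5-.5+210,(c[1]+.5)/5-.5+130]],.025)[0,:2]-o; print(p@u,p@v)
p=np.array([.6143,-.0211])-o; print('tool',p@u,p@v)
```

```text
-0.00591863579466479 0.02852373402867878
-0.005236946526344286 0.016445002281863585
-0.004188506998137599 0.0051957742831098015
tool 0.04924427038192053 -4.28316740289798e-05
```

The tool is at jig x = 49 mm and the lid's rear edge measures about −5 mm, so the lid is home. I relax the push, firm up the grip, then lift through the play.

```bash
python3 -m jog '[[[1,0.12,0,0,0,0,0],[1,0.12,0,0,0,0,0],[1,0.12,0,-0.05,0,0,0],[1,0.12,0,-0.05,0,0,0]]]' 80; python3 -m jog '[[[1,0,0,-0.05,0,0,0],[1,0,0,-0.1,0,0,0],[1,0,0,-0.15,0,0,0],[1,0,0,-0.15,0,0,0],[1,0,0,-0.15,0,0,0]]]'
```

```text
time: 13.15
tool_pos: [0.6139, -0.0211, 0.2155]
tcp_rot: [0.212, -3.133, -0.0]
wrist_force: [-4.8, -1.2, 2.0]
width: 0.197
time: 13.78
tool_pos: [0.614, -0.0211, 0.2171]
tcp_rot: [0.212, -3.134, -0.0]
wrist_force: [-3.1, 0.1, -3.1]
width: 0.196
```

```bash
python3 -m jog '[[[1,0,0,-0.05,0,0,0],[1,0,0,-0.05,0,0,0],[1,0,0,-0.1,0,0,0],[1,0,0,-0.1,0,0,0]]]' 80; python3 -m jog '[[[1,0,0,-0.03,0,0,0],[1,0,0,-0.05,0,0,0],[1,0,0,-0.05,0,0,0]]]'
```

```text
time: 14.28
tool_pos: [0.6139, -0.0212, 0.2179]
tcp_rot: [0.212, -3.134, -0.0]
wrist_force: [-3.2, 0.0, -6.7]
width: 0.198
time: 14.65
tool_pos: [0.6139, -0.0211, 0.2179]
tcp_rot: [0.212, -3.133, -0.0]
wrist_force: [-1.0, -0.9, -14.8]
width: 0.196
```

```bash
for i in 1 2 3; do python3 -m jog '[[[1,0,0,0,0,0,0]]]' | sed -n '1,2p;4p'; done
```

```text
time: 14.78
tool_pos: [0.6139, -0.0211, 0.218]
wrist_force: [-0.4, -1.1, -15.5]
time: 14.9
tool_pos: [0.6139, -0.0212, 0.218]
wrist_force: [0.8, -0.2, -18.3]
time: 15.02
tool_pos: [0.6139, -0.0211, 0.218]
wrist_force: [0.8, -1.0, -20.3]
```

The force is creeping up, probably from servo integral action, so I ease the command back at once.

```bash
for i in 1; do python3 -m jog '[[[1,0,0,0.03,0,0,0]]]' | sed -n '1,2p;4p'; done
```

```text
time: 15.15
tool_pos: [0.6139, -0.0211, 0.218]
wrist_force: [0.5, -1.0, -18.4]
```

```bash
for i in 1; do python3 -m jog '[[[1,0,0,0.0,0,0,0]]]' | sed -n '1,2p;4p'; done
```

```text
time: 15.28
tool_pos: [0.6139, -0.0211, 0.218]
wrist_force: [0.3, -0.5, -20.6]
```

```bash
for i in 1; do python3 -m jog '[[[1,0,0,0.04,0,0,0]]]' | sed -n '1,2p;4p'; done
```

```text
time: 15.4
tool_pos: [0.6139, -0.0211, 0.218]
wrist_force: [-0.6, -0.3, -17.2]
```

```bash
for i in 1; do python3 -m jog '[[[1,0,0,0.0,0,0,0]]]' | sed -n '1,2p;4p'; done
```

```text
time: 15.52
tool_pos: [0.6139, -0.0211, 0.2179]
wrist_force: [-0.8, -1.4, -18.9]
```

```bash
for i in 1; do python3 -m jog '[[[1,0,0,0.02,0,0,0]]]' | sed -n '1,2p;4p'; done
```

```text
time: 15.65
tool_pos: [0.6139, -0.0211, 0.218]
wrist_force: [-2.6, -1.1, -16.9]
```

```bash
for i in 1; do python3 -m jog '[[[1,0,0,0.0,0,0,0]]]' | sed -n '1,2p;4p'; done
```

```text
time: 15.78
tool_pos: [0.6139, -0.0211, 0.218]
wrist_force: [-2.8, -1.2, -17.3]
```

```bash
for i in 1; do python3 -m jog '[[[1,0,0,0.01,0,0,0],[1,0,0,0.01,0,0,0]]]' | sed -n '1,2p;4p'; done
```

```text
time: 16.02
tool_pos: [0.6139, -0.0211, 0.218]
wrist_force: [-5.3, -0.9, -14.5]
```

```bash
for i in 1; do python3 -m jog '[[[1,0,0,0.0,0,0,0]]]' | sed -n '1,2p;4p'; done
```

```text
time: 16.15
tool_pos: [0.6139, -0.0211, 0.218]
wrist_force: [-6.2, -0.7, -14.8]
```

```bash
for i in 1; do python3 -m jog '[[[1,0.02,0,0.0,0,0,0]]]' | sed -n '1,2p;4p'; done
```

```text
time: 16.27
tool_pos: [0.6139, -0.0211, 0.218]
wrist_force: [-4.4, -0.7, -14.7]
```

```bash
for i in 1; do python3 -m jog '[[[1,0.0,0,-0.01,0,0,0]]]' | sed -n '1,2p;4p'; done
```

```text
time: 16.4
tool_pos: [0.6138, -0.0211, 0.218]
wrist_force: [-4.5, -0.9, -15.2]
```

```bash
for i in 1; do python3 -m jog '[[[1,0.0,0,0,0,0,0]]]' | sed -n '1,2p;4p'; done
```

```text
time: 16.52
tool_pos: [0.6138, -0.0211, 0.218]
wrist_force: [-3.2, -1.2, -14.1]
```

```bash
python3 -m jog '[[[1,0.0,0,-0.01,0,0,0],[1,0.0,0,-0.01,0,0,0]]]' | sed -n '1,2p;4p'
```

```text
time: 16.77
tool_pos: [0.6139, -0.0211, 0.218]
wrist_force: [-5.1, -0.2, -15.1]
```

```bash
python3 -m jog '[[[1,0.0,0,0,0,0,0],[1,0.0,0,0,0,0,0]]]' | sed -n '1,2p;4p'
```

```text
time: 17.02
tool_pos: [0.6138, -0.0211, 0.218]
wrist_force: [-5.4, -0.1, -14.3]
```

```bash
python3 -m jog '[[[1,0.0,0,-0.01,0,0,0],[1,0.0,0,-0.01,0,0,0]]]' | sed -n '1,2p;4p'
```

```text
time: 17.27
tool_pos: [0.6139, -0.0212, 0.218]
wrist_force: [-4.1, -0.2, -16.2]
```

```bash
python3 -m jog '[[[1,0.0,0,0,0,0,0],[1,0.0,0,0,0,0,0]]]' | sed -n '1,2p;4p'
```

```text
time: 17.52
tool_pos: [0.6138, -0.0211, 0.2179]
wrist_force: [-4.6, -0.9, -16.7]
```

```bash
python3 -m jog '[[[1,0.0,0,0,0,0,0],[1,0.0,0,0,0,0,0]]]' | sed -n '1,2p;4p'
```

```text
time: 17.77
tool_pos: [0.6138, -0.0211, 0.218]
wrist_force: [-3.7, -0.4, -16.2]
```

```bash
python3 -m jog '[[[1,0.0,0,0,0,0,0],[1,0.0,0,0,0,0,0]]]' | sed -n '1,2p;4p'
```

```text
time: 18.02
tool_pos: [0.6138, -0.0211, 0.218]
wrist_force: [-4.9, -0.6, -16.3]
```

```bash
python3 -m jog '[[[1,0.0,0,0,0,0,0],[1,0.0,0,0,0,0,0]]]' | sed -n '1,2p;4p'
```

```text
time: 18.27
tool_pos: [0.6139, -0.0211, 0.218]
wrist_force: [-4.9, -0.9, -16.5]
```

```bash
python3 -m jog '[[[1,0.0,0,0,0,0,0],[1,0.0,0,0,0,0,0],[1,0,0,0,0,0,0],[1,0,0,0,0,0,0]]]' | sed -n '1,2p;4p'
```

```text
time: 18.77
tool_pos: [0.6138, -0.0211, 0.218]
wrist_force: [-5.2, 0.1, -16.4]
```

```bash
python3 -m jog '[[[1,0.0,0,0,0,0,0],[1,0.0,0,0,0,0,0],[1,0,0,0,0,0,0],[1,0,0,0,0,0,0]]]' | sed -n '1,2p;4p'
```

```text
time: 19.27
tool_pos: [0.6138, -0.0212, 0.218]
wrist_force: [-5.5, -0.1, -15.6]
```

The pull held at about 13 to 14 N net for more than 2 s. I ease down.

```bash
python3 -m jog '[[[1,0,0,0.03,0,0,0],[1,0,0,0.06,0,0,0],[1,0,0,0.1,0,0,0],[1,0,0,0.15,0,0,0],[1,0,0,0.2,0,0,0],[1,0,0,0.25,0,0,0],[1,0,0,0.27,0,0,0],[1,0,0,0.27,0,0,0],[1,0,0,0.27,0,0,0]]]'
```

```text
time: 20.4
tool_pos: [0.614, -0.0211, 0.2179]
tcp_rot: [0.212, -3.134, -0.0]
wrist_force: [-11.3, 0.3, -1.2]
width: 0.197
```

The lid is held up by friction against the stop (Fx is −11 N), so I relax the forward push.

```bash
python3 -m jog '[[[1,0.05,0,0,0,0,0],[1,0.1,0,0,0,0,0],[1,0.1,0,0,0,0,0]]]'
```

```text
time: 20.78
tool_pos: [0.6136, -0.0212, 0.2179]
tcp_rot: [-0.212, 3.133, 0.0]
wrist_force: [-8.3, 1.1, -3.8]
width: 0.196
```

```bash
python3 -m jog '[[[1,0.03,0,0,0,0,0],[1,0.03,0,0,0,0,0],[1,0.03,0,0,0,0,0]]]'; python3 -m jog '[[[1,0.02,0,0,0,0,0],[1,0.02,0,0,0,0,0],[1,0.02,0,0,0,0,0]]]'
```

```text
time: 21.15
tool_pos: [0.6135, -0.0212, 0.2179]
tcp_rot: [-0.212, 3.132, 0.0]
wrist_force: [-8.5, 0.5, -5.4]
width: 0.198
time: 21.52
tool_pos: [0.6134, -0.0212, 0.2179]
tcp_rot: [-0.212, 3.132, 0.0]
wrist_force: [-6.8, 0.9, -5.5]
width: 0.196
```

Run:
```python
from h import *
row([.6143,-.0211,.2153],np.radians(7.75))
im=bot.read_camera('side')[:,:,::-1];crop(im,225,145,90,90,7,'pics/e1.png')
row([.6143,-.0211,.2153],np.radians(7.75)); print(bot.read_state())
```

```text
t 21.525 pos [ 0.6134 -0.0212  0.2179] q6 -1.7814037936213802 F [-6.7659  0.8859 -5.4507] w 0.19557683848950247
shift cm [-0.0859 -0.0031  0.2559] turn [-0.      0.0025 -0.0003]
t 21.575 pos [ 0.6135 -0.0212  0.2179] q6 -1.7813863674140447 F [-7.8395  0.1289 -6.2305] w 0.19561796923966532
shift cm [-0.0846 -0.0014  0.2579] turn [-0.      0.0026 -0.0003]
{'time': 21.575, 'q': array([-0.0753,  0.3255,  1.8975,  0.0006,  0.9161, -1.7814]), 'joint_vel': array([-0.0007,  0.0009,  0.0001,  0.001 , -0.    , -0.0011]), 'joint_torque': array([ -0.1178, -53.4706, -37.9055,  -0.1414,  -2.5533,  -0.1462]), 'tool_pos': array([ 0.6135, -0.0212,  0.2179]), 'tcp_rot': array([-0.2116,  3.1319,  0.0002]), 'wrist_force': array([-7.8395,  0.1289, -6.2305]), 'torque': array([ 0.114 ,  1.2253, -0.162 ]), 'width': 0.19561796923966532}
```

View pics/e1.png

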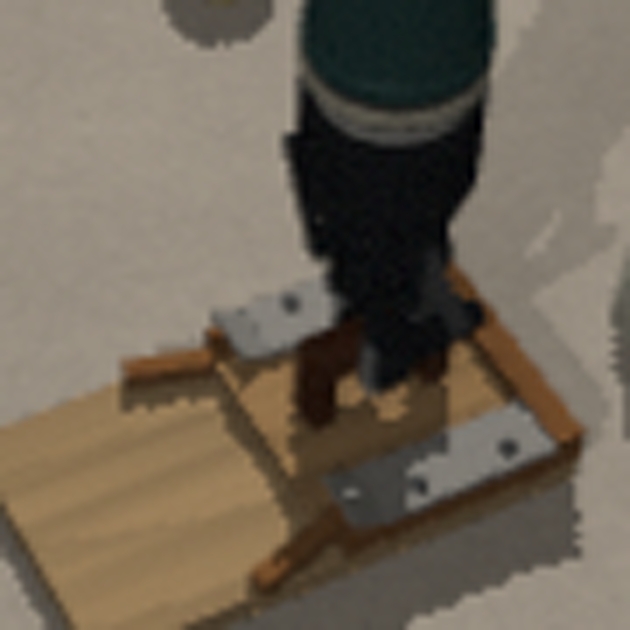

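```bash
python3 -m jog '[[[1,0.05,0,0.05,0,0,0],[1,0.1,0,0.05,0,0,0],[1,0.1,0,0.05,0,0,0],[1,0.1,0,0.05,0,0,0]]]'; python3 -c "
from workcell import bot; s=bot.read_state(); print(s['q'],s['joint_torque'],s['torque'])"
```

```text
time: 22.08
tool_pos: [0.6131, -0.0212, 0.2179]
tcp_rot: [-0.211, 3.13, 0.0]
wrist_force: [-5.4, 2.2, -5.3]
width: 0.196
[-7.54209547e-02  3.24325518e-01  1.89902248e+00  9.66243208e-04
  9.13749602e-01 -1.78174813e+00] [ -0.45743614 -53.00172687 -36.80288315  -0.30533493  -2.12133788
  -0.15121448] [ 0.20656874  1.13436736 -0.14632453]
```

The lid sits jammed by small internal wedging forces, with grip forces low. I let go so the stored strain is released, then check whether it settles.

```bash
python3 -m jog '[[[0.5,0,0,0,0,0,0],[0.5,0,0,0,0,0,0],[0.5,0,0,0,0,0,0],[0.5,0,0,0,0,0,0]]]'
python3 - <<'E'
from h import *
row([.6143,-.0211,.2153],np.radians(7.75))
im=bot.read_camera('side')[:,:,::-1];crop(im,225,145,90,90,7,'pics/e2.png')
E
```

```text
time: 22.58
tool_pos: [0.6123, -0.0216, 0.2159]
tcp_rot: [-0.212, 3.132, -0.001]
wrist_force: [-0.6, -0.9, -0.4]
width: 0.5
t 22.575 pos [ 0.6123 -0.0216  0.2159] q6 -1.7818820108866282 F [-0.5952 -0.8974 -0.3942] w 0.50008626026929
shift cm [-0.2075  0.0187  0.0652] turn [-0.0005  0.0023 -0.    ]
```

View pics/e2.png

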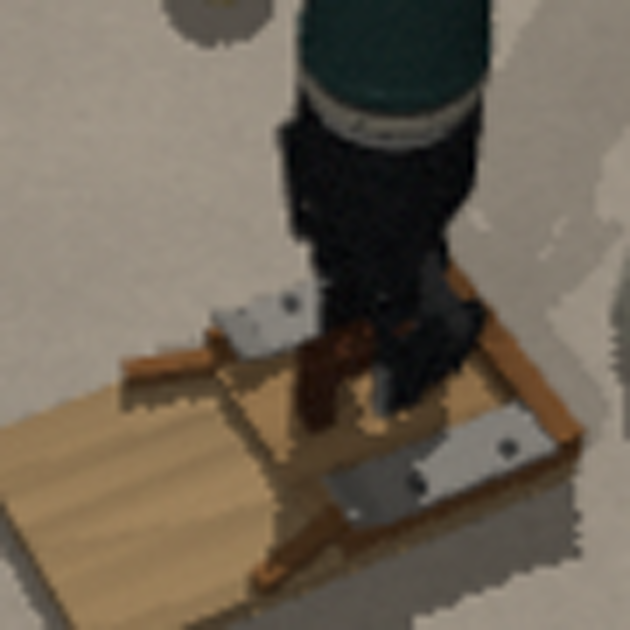

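Released and the forces are about zero. I go straight up, then aside to inspect with both cameras.

```bash
python3 -m jog '[[[0.5,0,0,-1,0,0,0],[0.5,0,0,-4,0,0,0],[0.5,0,0,-9,0,0,0],[0.5,0,0,-14,0,0,0],[0.5,4,3,-16,0,0,0],[0.5,9,8,-16,0,0,0],[0.5,12,14,-16,0,0,0],[0.5,12,20,-16,0,0,0],[0.5,12,24,-16,0,0,0],[0.5,12,24,-16,0,0,0],[0.5,12,24,-16,0,0,0]]]'
python3 - <<'E'
from h import *
a=bot.read_camera('side')[:,:,::-1];b=bot.read_camera('top')[:,:,::-1]
cv2.imwrite('pics/f_side.png',a);cv2.imwrite('pics/f_top.png',b)
cv2.imwrite('pics/f.png',np.hstack([cv2.resize(a[145:245,220:320],(400,400),interpolation=cv2.INTER_CUBIC),cv2.resize(b[135:235,215:315],(400,400),interpolation=cv2.INTER_CUBIC)]))
E
```

```text
time: 24.0
tool_pos: [0.4602, 0.2, 0.3753]
tcp_rot: [-0.214, 3.134, -0.001]
wrist_force: [0.5, -0.1, 0.2]
width: 0.496
```

View pics/f.png

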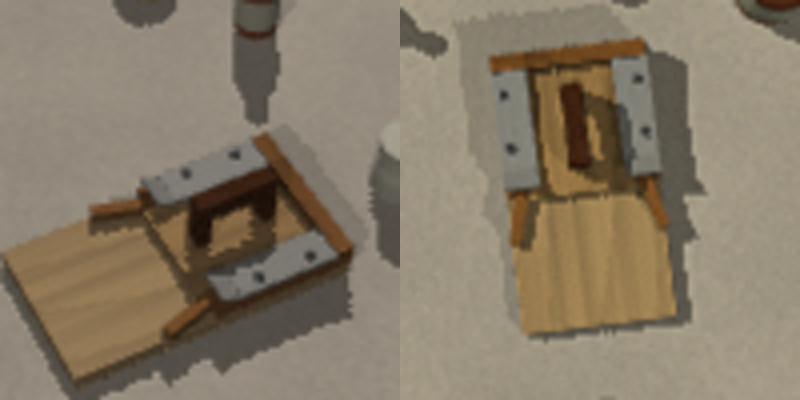

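View pics/f_top.png

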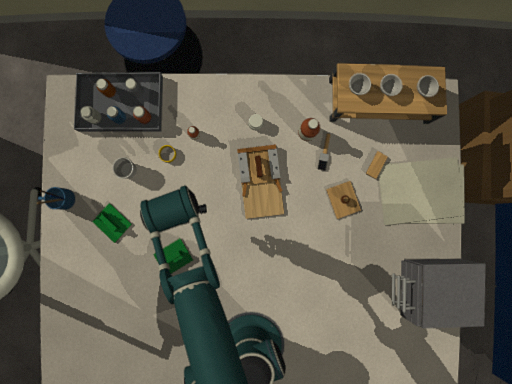

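Run:
```python
from h import *
def barmask(im,box,s,v):
    hsv=cv2.cvtColor(im,cv2.COLOR_BGR2HSV).astype(int); m=(hsv[...,1]>s)&(hsv[...,2]<v)
    o=np.zeros(m.shape,np.uint8); x0,y0,x1,y1=box; o[y0:y1,x0:x1]=m[y0:y1,x0:x1]
    c=max(cv2.findContours(o,0,1)[0],key=cv2.contourArea); f=np.zeros_like(o); cv2.drawContours(f,[c],-1,1,-1); return f&o,c
def topbar(im,box,z):
    m,c=barmask(im,box,150,75); ys,xs=np.nonzero(m); P=plane('top',np.c_[xs,ys],z)[:,:2]
    r=cv2.minAreaRect((P*1000).astype(np.float32)); return np.array(r[0])/1000,P.mean(0),r
def sideedge(im,c,a,ztop,tag):
    # vertical intensity profiles across predicted far top edge of bar, sub-pixel edge at half level
    u=np.array([np.cos(a),np.sin(a)]);v=np.array([-u[1],u[0]]);g=cv2.cvtColor(im,cv2.COLOR_BGR2GRAY).astype(float);res=[]
    for t in np.linspace(-.026,.026,14):
        p=c+u*t+v*.009; e=proj('side',[[p[0],p[1],ztop]])[0]
        ys=np.arange(-6,6,.1); prof=cv2.remap(g.astype(np.float32),np.full((len(ys),1),e[0],np.float32),(e[1]+ys).reshape(-1,1).astype(np.float32),1).ravel()
        d=np.gradient(prof); k=d.argmin(); 
        lo=prof[k:k+15].min();hi=prof[max(0,k-15):k+1].max(); seg=ys[max(0,k-15):k+15];ps=prof[max(0,k-15):k+15]
        res.append(seg[np.argmax(ps<(lo+hi)/2)])
    dz=proj('side',[[*(c+v*.009),ztop+.0025]])[0]-proj('side',[[*(c+v*.009),ztop]])[0]
    print(tag,'edge offset px median',np.median(res),'spread',np.std(res),'2.5mm up =',dz)
t0,s0=cv2.imread('pics/top0.png'),cv2.imread('pics/side0.png');t1,s1=cv2.imread('pics/f_top.png'),cv2.imread('pics/f_side.png')
c,mean,r=topbar(t0,(150,190,192,222),.05);print(c,mean,r)
sideedge(s0,np.array([.4708,.2750]),np.radians(16),.056,'start')
c,mean,r=topbar(t1,(250,150,272,185),.065);print(c,mean,r)
o=np.array([.5655,-.0277]);a=.1353;u=np.array([np.cos(a),np.sin(a)]);v=np.array([-u[1],u[0]])
print('jig xy of bar',(c-o)@u,(c-o)@v,(mean-o)@u,(mean-o)@v)
sideedge(s1,o+u*.049,np.radians(7.75),.071,'now')
sideedge(s1,c,np.radians(7.75),.071,'now c')
```

```text
[0.4706 0.2738] [0.4719 0.2749] ((470.5832824707031, 273.7823181152344), (70.37227630615234, 20.71197509765625), 15.893172264099121)
start edge offset px median 0.4999999999999769 spread 0.14931817828833427 2.5mm up = [-0.0634 -0.5349]
[ 0.6122 -0.0192] [ 0.613  -0.0189] ((612.2350463867188, -19.23612403869629), (71.51942443847656, 17.364587783813477), 7.168216228485107)
jig xy of bar 0.04744960227571082 0.002082546742320101 0.04820437981628464 0.0022697359832968113
now edge offset px median 0.39999999999997726 spread 0.12226601977588306 2.5mm up = [ 0.0429 -0.5298]
now c edge offset px median 0.9999999999999751 spread 0.13014905113063238 2.5mm up = [ 0.0416 -0.5299]
```

Run:
```python
from h import *
o=np.array([.5655,-.0277]);a=.1353;u=np.array([np.cos(a),np.sin(a)]);v=np.array([-u[1],u[0]])
def scan(fn,n,z=.025):
    g=cv2.GaussianBlur(cv2.cvtColor(cv2.imread(fn),cv2.COLOR_BGR2GRAY),(0,0),.6).astype(np.float32)
    out=[]
    for y in np.linspace(-.022,.028,11):
        X=np.arange(-.02,.012,.0003); P=o+X[:,None]*u+y*v; px=proj(n,np.c_[P,np.full(len(X),z)]).astype(np.float32)
        pr=cv2.remap(g,px[:,:1].copy(),px[:,1:].copy(),1).ravel(); out.append(X[pr.argmin()]*1000)
    print(fn,np.round(out,1),np.median(out))
for f in('p3','h'): pass
scan('pics/h_side.png','side');scan('pics/f_side.png','side');scan('pics/f_top.png','top')
```

```text
pics/h_side.png [  8.8  11.8  11.8  11.8  11.8 -10.1  -9.2  -9.2 -10.1 -11.   -8.3] -8.299999999999937
pics/f_side.png [  8.8   8.2  11.8  11.8  11.8  11.8  -9.8  -9.2 -10.1 -11.   -8.3] 8.200000000000156
pics/f_top.png [11.8 11.8 10.  11.8 11.8 -5.9 -8.3 -8.  -7.4 -6.8 -5.9] -5.899999999999923
```

The lid's rear edge sits in the same place as when it was pressed home and flat, to within about 1 mm. The bar height agrees with lying on the bed, and the other objects look unmoved. I hand in.

```bash
python3 -c "
from workcell import bot; print(bot.finish_job())"
```

```text
the job is handed in; nothing more can be done
None
```

The lid is home and flat in the jig, its handle was pull-tested, and the job is handed in with about 24 s used.

- **Placing:** I laid the bow-handled lid on the bed and slid it under the lips. It reached the end stop gently, with about 8 N read at the wrist at first contact.
- **Pull test:** Allowing about 2.5 N for the lid's weight, I held 11.5–14.5 N on the lips for about 3.5 s. The final 2 s were steady, at about 13–14 N.
- **Overshoot:** While building up the pull, the wrist reading crept to 20.6 N, roughly 18 N net. That is under the 22 N limit but at the top of the 9–18 N band. I eased back within about half a second.
- **Letting go:** When I eased off, the lid stayed up. It looked jammed against the stop, with up to 11 N of sideways force, and the tool did not follow my down command. I backed off and opened the gripper, so the lid dropped the roughly 2.5 mm of play instead of being set down.

| Last check | Result |
|---|---|
| Lid position along the jig | Side view: rear edge within about 1 mm of where it was when pressed home |
| Same, top view (less exact) | Handle at x of about 47–48 mm, y of about 2 mm; a little short of the tool's 49 mm, but inside the limits |
| Lid height | Agrees with flat on the bed, though only by about half a pixel |
| Other objects | Look unmoved by eye; I did not measure them |
| Gripper | Clear of everything |

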